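# Press the capping lever through the guard window

## Task

The vial standing in the guarded capping press needs its cap pressed on. Push the shutter on top of the guard fully open (it has an upright tab to push against), then reach down through the window and press the lever all the way down for a moment without touching the guard's frame, and come out again so that the lever springs back up. Leave the shutter open, leave the vial in the press, do not pick anything up, and leave the bottles and the weighing boat where they stand.

Things in the scene. Friction and masses are not known exactly. Their poses are not given: they have to be found in the camera images.
- press: Bench capping press, a fixed machine about 150 x 190 mm in plan, 150 mm high (white base and housing). Origin on the worktop, straight below the centre of the guard's window. Its own z is up; x runs from the open front to the back (the lever's pivot is at x = +75 mm); y runs to its left, the way in which the shutter opens.
- guard: The guard, fixed, origin and axes as the press: a grey sheet roof 3 mm thick, top at 150 mm, x -55 to +95, y -55 to +135 mm, on corner posts with a back panel; the window is cut in the roof. Two rails 5 mm wide stand on it along y at x = -44.5 and +44.5 mm, tops at 158 mm. The robot must touch none of it; shutter and lever do not belong to it.
- window (a point): Centre of the window in the guard's roof, at the height of the roof's top (150 mm). The opening measures 70 mm along x by 66 mm along y. Axes as the press.
- shutter (a joint): Opening of the sliding shutter in m: 0 shut, 0.085 fully open (at its stop). It slides along the press's +y with about 1.5 N of friction and stays where it is left.
- shutter_tab (a point): Middle of the upright tab at the +y end of the shutter, 22 mm above the shutter's underside; moves with it. Tab: 44 mm in x, 5 mm thick in y, bead on top 8 mm thick, crest 191 mm above the worktop. Shutter: bare aluminium plate 82 x 78 mm (x, y), top at 155 mm, between the rails, from 75.5 mm on the tab's -y side to 2.5 mm on its +y side. Axes as the press.
- lever (a joint): Lever angle in rad: 0 up (rest), 0.27 fully down at its stop. A spring returns it; about 3 N at the pad to start it and 9 N to hold it fully down.
- lever_pad (a point): Centre of the top face of the lever's grey pad (36 mm in x by 42 mm in y, 8 mm thick), directly under the window, moving with the lever. Its top centre is at 134 mm when up, where the pad slopes up to the front by 0.27 rad, and at 115 mm when fully down, where it is level. The arm runs to the pivot 75 mm behind it.
- pressed_vial_mid (a point): Middle (half-way up) of the loose vial, diameter 27 mm, 60 mm tall, standing 8 mm deep in the press's nest under the lever, 35 mm behind the window's centre; its middle is normally 56 mm above the worktop. z is its upright axis.
- amber_bottle_mid (a point): Middle of a brown bottle, diameter 48 mm, 92 mm tall, standing to the right of the press; a bystander.
- white_bottle_mid (a point): Middle of a white bottle, diameter 60 mm, 120 mm tall, standing behind the press; a bystander.
- weigh_boat: Small open weighing boat, 54 x 61 mm, 13 mm tall, origin at the centre of its underside, to the left of the press; a bystander.

How it is judged:
By the outcome, as a careful person would: the job done as asked, in the order asked, and still so for the second after the job is handed in, with the robot touching nothing.
It also fails if it takes over 40 s, if anything falls off the work surface, if the arm or the gripper's body presses on something with over 40 N, if the wrist force passes 120 N, or if a joint passes its speed limit or range.

## Robot

A 6-joint arm with a two-finger parallel gripper is mounted at the origin on a cart in front of the work surface, level with it; the furniture and walls round the work are solid. World frame = base frame: x ahead of the robot, y to its left, z up, the work surface at z = 0. Lengths are in mm, angles in rad, forces in N, time in s.
With the tool pointing down it reaches from about 350 to 875 mm from the base axis. Payload 4.2 kg.
Tool frame: the origin (TCP) lies midway between the tips of the shut fingers; the grasp point (between the pads) lies 19 mm behind it; z points along the fingers, y is the line along which they close (so a half turn about z gives the same grasp; the last joint's range is limited). The gripper opens to 85 mm and grips with 20 to 120 N. Pads are 22 mm wide; open, the fingers measure 114 mm over their backs; the gripper's body (76 mm by 85 mm) begins 54 mm behind the grasp point. The pads swing forward as they close: fully open they stand 13 mm farther back than shut.
Start: joints at [1.367, 0.385, 0.008, 0, -1.194, -0.259], TCP at [279.001, 559.248, 231.312] pointing down, gripper open.
Joint ranges: [-3.14, 3.14], [-1.21, 2.06], [-1.07, 1.41], [-3.16, 2.05], [-2.99, -0.16], [-3.1, 3.1]. Speed limits (rad/s): [2.79, 2.79, 3.14, 3.14, 3.14, 3.14].

## Interface

Orientations are given as a unit quaternion [x, y, z, w].
In Python, from bench import arm gives the robot as it stands.
- The arm moves only by the tool send_rows, never from a script. Its argument "targets" is a list of rows, each an object of numbers: "gripper": the gripper command: -1 is fully open, 1 is shut, values between are in proportion; "x", "y", "z": the shift along the tool's x, y, z in cm; "ax", "ay", "az": the turn, a rotation vector about the tool's x, y, z in degrees. A call has 1 to 5 rows; each row shifts and turns the commanded pose from where the row before left it, along the tool's axes as they then stand; what a row does not reach is not made up. A row lasts 1/12 s, in which the tool goes at most 41.7 mm and 7.16 degrees, less where a joint would pass 70% of its speed; a pose out of reach is approached as far as the arm can. A call is refused whole if a number of a shift passes 4.17 or a number of a turn 7.16, either way. A call with a gripper value outside its range is refused whole. The fingers move at their own pace and stop on an object; the grip force is fixed at half the most. Time passes only in rows, so rows that do not move let the fingers close. It gives the time, the measured TCP pose, the force, the opening and the grip force at its end, in the units of the state.
- arm.read_state(): the state, without advancing time (a new reading comes with each control period).
- arm.get_image(name): name is "scene" or "top" or "wrist"; returns (picture, depth): 400x640x3 uint8, red, green, blue; 400x640 float32, mm along the optical axis (not along the pixel's ray), 0 where there is no reading.
- arm.camera_model(name): a dict with "fx", "fy", "cx", "cy" (pixels), "cam_to_world" (4x4, takes a point from camera to world coordinates). Camera axes: x right, y down, z forward; pixel columns grow to the right and rows downward; lengths in mm; the calibration is good to about 2 mm. A picture is of the moment at which its call begins: read the wrist's pose just before it. camera_model takes no time and is no camera call; for the wrist camera it gives the pose at the moment of the call.
- arm.job_done(): hands the job in; it is judged then, once.
Trained networks look in the newest picture that a camera, given by its name, has taken for a name from the list of things; names that differ only in an ending like _2 or _b are one class to them, and where a whole thing is asked for, a point or a joint stands for the part that bears it (a point fixed in the world has none). Each returns a list of dicts, best first, with "score" (0 to 1); they miss things now and then, are a little off and sometimes report something else, mostly with a low value. They report only what shows in the picture. A call takes as long as a camera call.
- arm.boxes_of(camera, thing): "rect" ([left, top, width, height] in pixels, round what is visible of it).
The state is a dict: "clock": time; "joints": joint angles; "joint_vel": joint speeds; "joint_efforts": joint torques, N m; "position": TCP position; "ee_rot": TCP orientation; "contact_force": force on the tool from outside, world axes, zero at the start; "wrist_torque": the same for the moment, N m; "gripper_width": finger opening in mm; "grasp_force": force on a finger pad.
Only numpy, scipy, OpenCV 4.12 (cv2) and the standard library are available. Lean on these libraries where they do the work, as an engineer would, in place of code of your own. Each camera call takes 0.05 s, during which the arm holds its last target. There are 200 camera calls.

## Working session

There is one attempt and no reset: what is moved stays moved. The work goes in short steps, Python scripts to look and compute and a tool call to move; the robot and the scene stay as the last step left them, time stands still between calls to the robot, and variables do not carry over. Pictures are saved under pics/ and viewed, at most 10 in all, crops included, and the job is handed in when it is done.

Besides the shell and the picture viewer there is one more tool, called after ">>>" as name(argument=value, ...), one argument or row to a line, values as JSON. send_rows: Moves the arm, as the interface text tells. Its arguments: {"type":"object","properties":{"targets":{"type":"array"}},"required":["targets"]}

```bash
mkdir -p pics
cat > h.py <<'E'
import numpy as np, cv2
from bench import arm
from scipy.spatial.transform import Rotation as R
def cloud(n,d):
    m=arm.camera_model(n); v,u=np.mgrid[:400,:640]
    P=np.stack([(u-m['cx'])/m['fx']*d,(v-m['cy'])/m['fy']*d,d],-1)
    T=np.array(m['cam_to_world']); W=P@T[:3,:3].T+T[:3,3]; W[d==0]=np.nan; return W
def save(n,im): cv2.imwrite('pics/%s.png'%n,im[:,:,::-1])
E
python3 - <<'E'
from h import *
s=arm.read_state(); print(s)
np.set_printoptions(precision=1,suppress=True)
for n in('top','scene'):
    im,d=arm.get_image(n); save(n+'0',im); np.save(n+'.npy',cloud(n,d))
    for t in('press','guard','shutter','shutter_tab','lever_pad','amber_bottle_mid','white_bottle_mid','weigh_boat'):
        b=arm.boxes_of(n,t)[:1]; 
        if b: print(n,t,b[0])
E
```

```text
{'clock': 0.0, 'joints': array([ 1.36663560e+00,  3.85588397e-01,  6.65958154e-03, -5.00804732e-04,
       -1.19397541e+00, -2.58593280e-01]), 'joint_vel': array([-0.00101001,  0.00011383,  0.00013556,  0.00027717,  0.00060173,
       -0.00190073]), 'joint_efforts': array([ 1.22961360e-04, -3.92290521e+01,  1.88397825e+01,  4.18600962e+00,
       -4.76734887e-03, -4.16845481e-06]), 'position': array([278.73923901, 558.77418355, 230.21528592]), 'ee_rot': array([ 9.73329790e-01, -2.29407837e-01, -2.03969436e-04,  1.05989292e-03]), 'contact_force': array([ 0.31191231, -0.25361598,  0.31862081]), 'wrist_torque': array([ 0.02931215,  0.02897023, -0.02291994]), 'grasp_force': 0.0, 'gripper_width': 85.48995314089765}
top press {'rect': [302.2, 173.8, 57.0, 69.7], 'score': 0.66}
top guard {'rect': [247.6, 142.5, 123.7, 115.3], 'score': 0.86}
top shutter {'rect': [304.8, 173.8, 51.5, 53.9], 'score': 0.6}
top shutter_tab {'rect': [301.5, 173.5, 56.9, 53.0], 'score': 0.62}
top amber_bottle_mid {'rect': [349.1, 153.8, 31.5, 28.7], 'score': 0.78}
top white_bottle_mid {'rect': [266.0, 132.7, 30.8, 35.6], 'score': 0.68}
top weigh_boat {'rect': [244.0, 241.4, 26.8, 28.3], 'score': 0.64}
scene press {'rect': [269.5, 175.8, 96.7, 102.4], 'score': 0.8}
scene guard {'rect': [261.9, 172.4, 109.8, 99.7], 'score': 0.83}
scene shutter {'rect': [307.8, 172.1, 42.5, 34.6], 'score': 0.69}
scene shutter_tab {'rect': [310.6, 175.6, 44.1, 33.7], 'score': 0.8}
scene amber_bottle_mid {'rect': [370.5, 222.7, 25.7, 44.2], 'score': 0.88}
```

```bash
ls .
```

```text
h.py
pics
scene.npy
top.npy
```

Run:
```python
import cv2,numpy as np
a=cv2.imread('pics/top0.png')[110:290,210:410]; b=cv2.imread('pics/scene0.png')[140:320,230:430]
cv2.imwrite('pics/c0.png',cv2.resize(np.vstack([a,b])[:, :],None,fx=1,fy=1)) 
cv2.imwrite('pics/c0.png',np.hstack([cv2.resize(a,None,fx=2,fy=2,interpolation=2),cv2.resize(b,None,fx=2,fy=2,interpolation=2)]))
W=np.load('top.npy'); z=W[...,2]
for lo,hi in((142,152),(152.5,157),(170,200)):
    m=((z>lo)&(z<hi)); m[:130]=0;m[280:]=0;m[:,:230]=0;m[:,400:]=0
    p=W[m][:,:2].astype(np.float32); print(lo,len(p),p.mean(0),cv2.minAreaRect(p), np.median(z[m]))
```

```text
142 5062 [571.4049  218.64293] ((569.6216430664062, 206.13967895507812), (150.17160034179688, 190.1513214111328), 28.124404907226562) 149.76263992628395
152.5 1833 [565.35315 175.52377] ((569.2330322265625, 206.02560424804688), (148.587890625, 188.38330078125), 28.158275604248047) 154.74752340943007
170 106 [549.8245  200.37292] ((549.4983520507812, 200.1431427001953), (43.66271209716797, 7.389016151428223), 27.75685691833496) 190.05425201724364
```

View pics/c0.png

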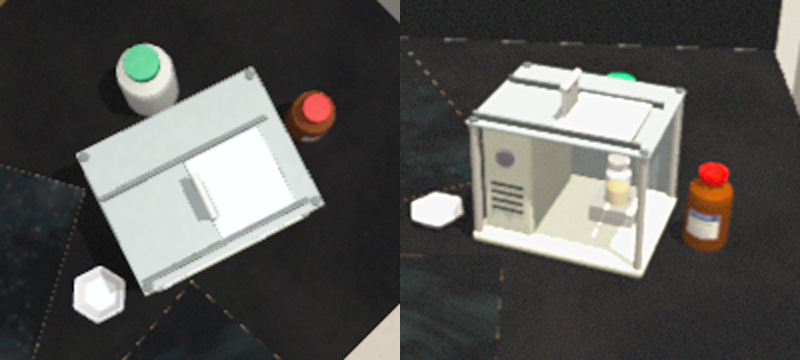

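The crops show the shutter shut, with its tab at about top pixel (310, 205). The narrow front margin faces the robot, so press x is at about +28°. Next I turn the tool, shut the fingers and go above the window.

>>> send_rows(
  targets=[
    {"gripper": 1,"az": 7.1,"z": -1},
    {"gripper": 1,"az": 7.1,"z": -1},
    {"gripper": 1,"az": 7.1,"z": -1},
    {"gripper": 1,"az": 7.1,"z": -1},
    {"gripper": 1,"az": 7.1},
  ],
)

```text
$.targets[0]: bad value
```

>>> send_rows(
  targets=[
    {"gripper": 1,"x": 3.8,"y": -0.54},
    {"gripper": 1,"x": 3.8,"y": -0.54},
    {"gripper": 1,"x": 3.8,"y": -0.54},
    {"gripper": 1,"x": 3.8,"y": -0.54},
    {"gripper": 1,"x": 3.8,"y": -0.54},
  ],
)

```text
$.targets[0]: bad value
```

>>> send_rows(
  targets=[
    {"gripper": 1,"x": 3.8,"y": -0.54},
    {"gripper": 1,"x": 3.8,"y": -0.54},
    {"gripper": 1,"x": 3.8,"y": -0.54},
    {"gripper": 1,"x": 3.8,"y": -0.54},
    {"gripper": 1,"x": 3.8,"y": -0.54},
  ],
)

```text
$.targets[0]: bad value
```

>>> send_rows(
  targets=[
    {"gripper": 1,"x": 3.5,"y": -0.54},
    {"gripper": 1,"x": 3.5,"y": -0.54},
    {"gripper": 1,"x": 2.9,"y": -0.5},
    {"gripper": 1},
    {"gripper": 1},
  ],
)

```text
$.targets[0]: bad value
```

```bash
cat >> h.py <<'E'
def frame(C,a):
    a=np.radians(a); ex=np.array([np.cos(a),np.sin(a)]); ey=np.array([-ex[1],ex[0]])
    return ex,ey,np.array(C)-20*ex-40*ey
def rep(O,ex,ey):
    s=arm.read_state(); p=s['position']; r=R.from_quat(s['ee_rot']).as_matrix()
    d=p[:2]-O; print('t',s['clock'],'press xyz',d@ex,d@ey,p[2],'F',s['contact_force'],'tool x deg',np.degrees(np.arctan2(r[1,0],r[0,0])),'tz',r[:,2])
E
python3 - <<'E'
from h import *
np.set_printoptions(precision=3,suppress=True)
ex,ey,O=frame((569.6,206.1),28.1); print(O); rep(O,ex,ey)
im,d=arm.get_image('wrist'); save('w1',im); W=cloud('wrist',d); np.save('w1.npy',W); z=W[...,2]
im,d=arm.get_image('top'); 
for lo,hi in((146,152),(153,156.5),(157,160),(180,200)):
    m=(z>lo)&(z<hi); p=W[m]; q=np.c_[(p[:,:2]-O)@ex,(p[:,:2]-O)@ey]
    if len(q): print(lo,len(q),np.percentile(q,[0.5,50,99.5],axis=0).round(1).tolist(),np.median(p[:,2]))
E
```

```text
[570.798 161.395]
t 0.9 press xyz -70.02027970375929 488.40185281191725 231.34226735589314 F [-0.366 -0.624 -0.586] tool x deg -26.517662568820047 tz [-0.  0. -1.]
```

View pics/w1.png

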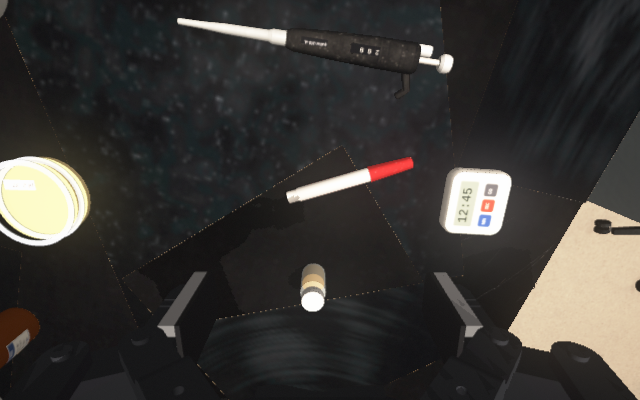

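All four calls were refused, probably because each row needs every field. The arm is still at the start, and the wrist picture shows unrelated items there: a vial at (313, 285) and a marker at (350, 180).

>>> send_rows(
  targets=[
    {"gripper": 1,"x": 0,"y": 0,"z": -1,"ax": 0,"ay": 0,"az": 7.1},
    {"gripper": 1,"x": 0,"y": 0,"z": -1,"ax": 0,"ay": 0,"az": 7.1},
    {"gripper": 1,"x": 0,"y": 0,"z": -1,"ax": 0,"ay": 0,"az": 7.1},
    {"gripper": 1,"x": 0,"y": 0,"z": -1,"ax": 0,"ay": 0,"az": 7.1},
    {"gripper": 1,"x": 0,"y": 0,"z": 0,"ax": 0,"ay": 0,"az": 7.1},
  ],
)

```text
clock: 1.42
position: [279.5, 560.2, 273.9]
ee_rot: [0.856, -0.518, -0.0, -0.002]
contact_force: [-0.0, 0.6, 0.1]
gripper_width: 25.2
grasp_force: 0.0
```

>>> send_rows(
  targets=[
    {"gripper": 1,"x": 3.8,"y": -0.54,"z": 0,"ax": 0,"ay": 0,"az": 0},
    {"gripper": 1,"x": 3.8,"y": -0.54,"z": 0,"ax": 0,"ay": 0,"az": 0},
    {"gripper": 1,"x": 3.8,"y": -0.54,"z": 0,"ax": 0,"ay": 0,"az": 0},
    {"gripper": 1,"x": 3.8,"y": -0.54,"z": 0,"ax": 0,"ay": 0,"az": 0},
    {"gripper": 1,"x": 3.8,"y": -0.54,"z": 0,"ax": 0,"ay": 0,"az": 0},
  ],
)

```text
clock: 1.83
position: [392.6, 402.6, 271.6]
ee_rot: [0.857, -0.515, 0.0, -0.0]
contact_force: [0.4, 0.7, 0.2]
gripper_width: -0.0
grasp_force: 0.0
```

>>> send_rows(
  targets=[
    {"gripper": 1,"x": 3.8,"y": -0.54,"z": 0,"ax": 0,"ay": 0,"az": 0},
    {"gripper": 1,"x": 3.8,"y": -0.54,"z": 0,"ax": 0,"ay": 0,"az": 0},
    {"gripper": 1,"x": 3.8,"y": -0.54,"z": 0,"ax": 0,"ay": 0,"az": 0},
    {"gripper": 1,"x": 3.8,"y": -0.54,"z": 0,"ax": 0,"ay": 0,"az": 0},
    {"gripper": 1,"x": 3.8,"y": -0.54,"z": 0,"ax": 0,"ay": 0,"az": 0},
  ],
)

```text
clock: 2.25
position: [505.8, 247.4, 271.7]
ee_rot: [0.857, -0.515, 0.0, -0.0]
contact_force: [0.9, 0.9, -0.8]
gripper_width: -0.0
grasp_force: 0.0
```

>>> send_rows(
  targets=[
    {"gripper": 1,"x": 3.5,"y": -0.54,"z": 0,"ax": 0,"ay": 0,"az": 0},
    {"gripper": 1,"x": 3.5,"y": -0.54,"z": 0,"ax": 0,"ay": 0,"az": 0},
    {"gripper": 1,"x": 2.9,"y": -0.5,"z": 0,"ax": 0,"ay": 0,"az": 0},
    {"gripper": 1,"x": 0,"y": 0,"z": 0,"ax": 0,"ay": 0,"az": 0},
    {"gripper": 1,"x": 0,"y": 0,"z": 0,"ax": 0,"ay": 0,"az": 0},
  ],
)

```text
clock: 2.67
position: [566.0, 167.6, 270.9]
ee_rot: [0.856, -0.516, -0.0, 0.0]
contact_force: [0.2, -0.1, 0.0]
gripper_width: 0.0
grasp_force: 0.0
```

```bash
cat > look.py <<'E'
import sys
from h import *
np.set_printoptions(precision=3,suppress=True)
ex,ey,O=frame((569.6,206.1),28.1); rep(O,ex,ey)
im,d=arm.get_image('wrist'); save(sys.argv[1],im); W=cloud('wrist',d); np.save(sys.argv[1]+'.npy',W); z=W[...,2]
for lo,hi in((146,152),(153,156.5),(157,160),(180,200)):
    m=(z>lo)&(z<hi); p=W[m]; q=np.c_[(p[:,:2]-O)@ex,(p[:,:2]-O)@ey]
    if len(q): print(lo,len(q),np.percentile(q,[0.5,50,99.5],axis=0).round(1).tolist(),np.median(p[:,2]))
E
python3 look.py w2
```

```text
t 2.6667 press xyz -1.293290321215789 7.701945643115494 270.9449576915354 F [ 0.188 -0.063  0.033] tool x deg -62.192946330808546 tz [-0. -0. -1.]
146 20332 [[-56.5, -55.2], [53.7, 10.8], [92.8, 116.6]] 150.25358207161503
153 10652 [[-49.7, -50.7], [-1.7, 3.0], [85.5, 80.6]] 155.20461089978102
157 2554 [[-48.7, -43.8], [-10.5, 26.0], [45.0, 111.8]] 158.17536836729153
180 593 [[-23.7, 39.2], [-3.6, 41.0], [19.9, 46.6]] 189.34673981399052
```

View pics/w2.png

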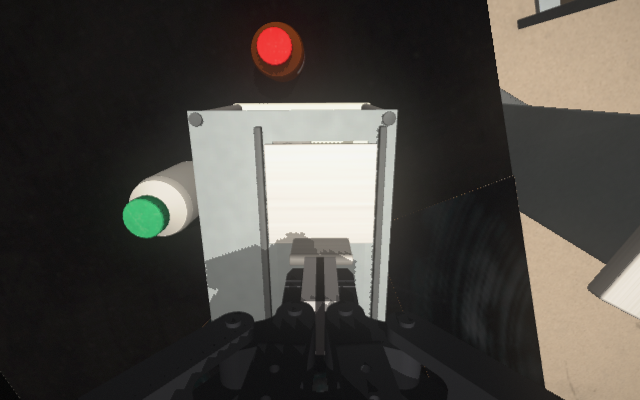

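Wrist view: the tab is at (322, 250) and the plate is centred at (320, 190). The tab's bead lies at press y of about 39–47, and the TCP is at y≈8, which is clear on its -y side. I lower the tool beside the tab.

```bash
python3 -c "
from h import *
print((np.array(arm.camera_model('wrist')['cam_to_world'])[:3,3]-arm.read_state()['position']).round())"
```

```text
[ 37. -69. 143.]
```

>>> send_rows(
  targets=[
    {"gripper": 1,"x": 0.2,"y": 0,"z": 3,"ax": 0,"ay": 0,"az": 0},
    {"gripper": 1,"x": 0,"y": 0,"z": 3,"ax": 0,"ay": 0,"az": 0},
    {"gripper": 1,"x": 0,"y": 0,"z": 2.5,"ax": 0,"ay": 0,"az": 0},
    {"gripper": 1,"x": 0,"y": 0,"z": 1.3,"ax": 0,"ay": 0,"az": 0},
    {"gripper": 1,"x": 0,"y": 0,"z": 0,"ax": 0,"ay": 0,"az": 0},
  ],
)

```text
clock: 3.13
position: [563.6, 167.6, 169.8]
ee_rot: [0.857, -0.515, -0.002, 0.003]
contact_force: [-0.4, -0.1, -0.7]
gripper_width: -0.0
grasp_force: 0.0
```

>>> send_rows(
  targets=[
    {"gripper": 1,"x": -1.2,"y": 0,"z": 0,"ax": 0,"ay": 0,"az": 0},
    {"gripper": 1,"x": -0.8,"y": 0,"z": 0,"ax": 0,"ay": 0,"az": 0},
    {"gripper": 1,"x": -1,"y": 0,"z": 0,"ax": 0,"ay": 0,"az": 0},
    {"gripper": 1,"x": -1.2,"y": 0,"z": 0,"ax": 0,"ay": 0,"az": 0},
    {"gripper": 1,"x": -1.2,"y": 0,"z": 0,"ax": 0,"ay": 0,"az": 0},
  ],
)

```text
clock: 3.55
position: [541.0, 216.3, 174.7]
ee_rot: [0.857, -0.515, 0.001, -0.001]
contact_force: [1.5, -0.7, 0.9]
gripper_width: 0.1
grasp_force: 1.0
```

```bash
cat > r.py <<'E'
from h import *
np.set_printoptions(precision=3,suppress=True)
rep(*[frame((569.6,206.1),28.1)[i] for i in (2,0,1)])
E
python3 r.py
```

```text
t 3.55 press xyz -0.374307130376593 62.469248395111634 174.71507780147195 F [ 1.48  -0.707  0.85 ] tool x deg -61.97965685361743 tz [ 0.003  0.001 -1.   ]
```

>>> send_rows(
  targets=[
    {"gripper": 1,"x": -1.1,"y": 0,"z": 0,"ax": 0,"ay": 0,"az": 0},
    {"gripper": 1,"x": -1.1,"y": 0,"z": 0,"ax": 0,"ay": 0,"az": 0},
    {"gripper": 1,"x": -1,"y": 0,"z": 0,"ax": 0,"ay": 0,"az": 0},
    {"gripper": 1,"x": -0.8,"y": 0,"z": 0,"ax": 0,"ay": 0,"az": 0},
    {"gripper": 1,"x": -0.3,"y": 0,"z": 0,"ax": 0,"ay": 0,"az": 0},
  ],
)

```text
clock: 3.97
position: [520.5, 253.5, 173.4]
ee_rot: [0.857, -0.515, 0.0, 0.001]
contact_force: [5.4, -9.0, -1.0]
gripper_width: -0.7
grasp_force: 5.4
```

>>> send_rows(
  targets=[
    {"gripper": 1,"x": -0.3,"y": 0,"z": 0,"ax": 0,"ay": 0,"az": 0},
    {"gripper": 1,"x": -0.3,"y": 0,"z": 0,"ax": 0,"ay": 0,"az": 0},
    {"gripper": 1,"x": 0,"y": 0,"z": 0,"ax": 0,"ay": 0,"az": 0},
  ],
)

```text
clock: 4.22
position: [520.3, 253.6, 173.5]
ee_rot: [0.857, -0.515, 0.003, 0.003]
contact_force: [13.1, -15.0, -0.5]
gripper_width: -0.2
grasp_force: 9.8
```

```bash
python3 r.py
```

```text
t 4.2167 press xyz -1.1368383499532086 105.17000943527634 173.49238462107706 F [ 13.078 -15.027  -0.501] tool x deg -62.03099025949374 tz [ 0.002 -0.009 -1.   ]
```

The shutter has stopped and the force is 20 N. I back off, rise and check the opening.

>>> send_rows(
  targets=[
    {"gripper": 1,"x": 1.5,"y": 0,"z": 0,"ax": 0,"ay": 0,"az": 0},
    {"gripper": 1,"x": 1.5,"y": 0,"z": -2,"ax": 0,"ay": 0,"az": 0},
    {"gripper": 1,"x": 3.5,"y": 0,"z": -3.5,"ax": 0,"ay": 0,"az": 0},
    {"gripper": 1,"x": 3.5,"y": 0,"z": -3.5,"ax": 0,"ay": 0,"az": 0},
    {"gripper": 1,"x": 1.0,"y": 0,"z": 0,"ax": 0,"ay": 0,"az": 0},
  ],
)

```text
clock: 4.63
position: [568.2, 169.6, 258.6]
ee_rot: [0.857, -0.516, 0.004, -0.004]
contact_force: [0.8, 0.6, 2.2]
gripper_width: 0.4
grasp_force: 0.0
```

```bash
python3 r.py
python3 - <<'E'
from h import *
ex,ey,O=frame((569.6,206.1),28.1)
im,d=arm.get_image('top'); W=cloud('top',d); z=W[...,2]
wi,d=arm.get_image('wrist'); V=cloud('wrist',d)
for W,n in((W,'top'),(V,'wrist')):
  X=(W[...,:2]-O)@ex; Y=(W[...,:2]-O)@ey; z=W[...,2]
  m=(z>180)&(z<200)&(Y>75)&(Y<150)&(abs(X)<35)
  if m.sum(): print(n,'tab',m.sum(),X[m].mean(),Y[m].mean(),Y[m].min(),Y[m].max())
  m=(z<143)&(z>100)&(abs(X)<33)&(abs(Y)<31)
  if m.sum(): print('pad',m.sum(),np.percentile(X[m],[1,99]),np.percentile(Y[m],[1,99]),np.percentile(z[m],[1,50,99]))
  m=(z<147)&(abs(X)<43)&(abs(Y)<43)
  if m.sum(): print('win',np.percentile(X[m],[1,99]),np.percentile(Y[m],[1,99]))
save('w3',np.hstack([cv2.resize(wi,(400,250)),cv2.resize(im[120:290,220:400],(265,250))]))
E
```

```text
t 4.6333 press xyz 1.5480873577113923 8.495646255223123 258.57906445371117 F [0.765 0.625 2.176] tool x deg -62.10097362072931 tz [ 0.011  0.004 -1.   ]
pad 6 [-14.28507544 -11.93620444] [14.23690989 20.12854769] [134.6308958  137.17021771 138.92109695]
win [-39.81019497  -4.18790841] [-42.12149388  30.55805957]
wrist tab 153 -0.16966392520480833 119.74515703470759 117.04079823414263 124.38989623276413
pad 2984 [-17.63580065  31.98563717] [-20.63353712  19.72276082] [101.38635734 131.79809474 137.40909997]
win [-42.00925663  39.45633504] [-40.66342056  41.59671256]
```

View pics/w3.png

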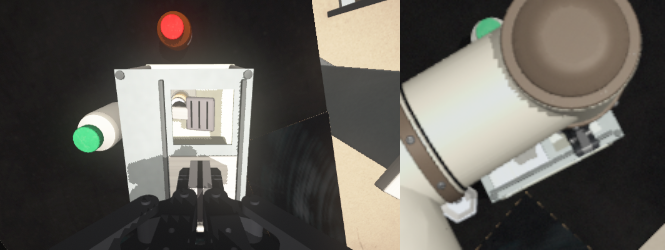

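Left half: the window is open, with the grey pad at (200, 113) and the vial beside it at (178, 105). The tab travelled about 78 mm between the two looks, so I check whether it started slightly open.

Run:
```python
from h import *
ex,ey,O=frame((569.6,206.1),28.1)
wi,d=arm.get_image('wrist'); V=cloud('wrist',d); print(arm.read_state()['position'])
for n,W in(('before',np.load('w2.npy')),('after',V)):
  X=(W[...,:2]-O)@ex; Y=(W[...,:2]-O)@ey; z=W[...,2]
  print(n)
  for x0,x1 in((-30,-22),(20,28)):
    print(x0,[(y,int(round(np.median(z[m]))) ) for y in range(-56,60,3) for m in [(X>x0)&(X<x1)&(Y>y)&(Y<=y+3)] if m.sum()>3])
  m=(Y>100)&(Y<140)&(abs(X)<20)&(z>158)
  if m.sum():print(np.c_[X[m],Y[m],z[m]][::25].round())
```

```text
[564.18333567 170.39781559 251.79893243]
before
-30 [(-56, 149), (-53, 150), (-50, 150), (-47, 150), (-44, 150), (-41, 150), (-38, 150), (-35, 151), (-32, 155), (-29, 155), (-26, 155), (-23, 155), (-20, 155), (-17, 155), (-14, 155), (-11, 155), (-8, 155), (-5, 324), (-2, 329), (1, 328), (4, 328), (7, 328), (10, 328), (13, 328), (16, 329), (19, 155), (22, 155), (25, 155), (28, 155), (31, 155), (34, 155), (37, 155), (40, 163), (43, 156), (46, 151), (49, 150), (52, 151), (55, 150), (58, 150)]
20 [(-56, 150), (-53, 150), (-50, 150), (-47, 150), (-44, 150), (-41, 150), (-38, 150), (-35, 150), (-32, 155), (-29, 156), (-26, 155), (-23, 155), (-20, 155), (-17, 155), (-14, 155), (-11, 155), (-8, 156), (-5, 325), (-2, 330), (1, 328), (4, 328), (7, 328), (10, 328), (13, 328), (16, 329), (19, 155), (22, 156), (25, 155), (28, 155), (31, 155), (34, 155), (37, 155), (40, 155), (43, 155), (46, 150), (49, 150), (52, 150), (55, 150), (58, 150)]
after
-30 [(-56, 148), (-53, 149), (-50, 149), (-47, 149), (-44, 149), (-41, 149), (-38, 149), (-35, 149), (-14, 13), (-11, 13), (-8, 13), (-5, 303), (-2, 306), (1, 310), (4, 308), (7, 308), (10, 309), (13, 309), (16, 309), (19, 310), (22, 12), (25, 13), (28, 13), (31, 148), (34, 148), (37, 149), (40, 149), (43, 149), (46, 154), (49, 154), (52, 154), (55, 153), (58, 154)]
20 [(-56, 148), (-53, 148), (-50, 148), (-47, 149), (-44, 149), (-41, 149), (-38, 148), (-35, 149), (-17, 32), (-14, 48), (-11, 83), (-8, 105), (-5, 301), (-2, 307), (1, 311), (4, 308), (7, 309), (10, 309), (13, 309), (16, 309), (19, 310), (31, 148), (34, 149), (37, 149), (40, 148), (43, 149), (46, 154), (49, 154), (52, 154), (55, 154), (58, 153)]
[[  2. 119. 178.]
 [ -2. 118. 181.]
 [  2. 116. 187.]
 [ -1. 118. 187.]
 [ -3. 118. 189.]
 [ -4. 118. 190.]
 [ -4. 120. 190.]
 [ -5. 122. 190.]]
```

The wrist depth shows the plate's edge moved from about y = -33 to +46. At shut it would overlap both window edges, so it had started about 6 mm open. The arm also met a hard stop: 10 to 20 N moved it only 0.3 mm. It is therefore fully open. I now centre over the window and descend.

>>> send_rows(
  targets=[
    {"gripper": 1,"x": 1.1,"y": -0.1,"z": 2.5,"ax": 0,"ay": 0,"az": 0},
    {"gripper": 1,"x": 0,"y": 0,"z": 3,"ax": 0,"ay": 0,"az": 0},
    {"gripper": 1,"x": 0,"y": 0,"z": 2.5,"ax": 0,"ay": 0,"az": 0},
    {"gripper": 1,"x": 0,"y": 0,"z": 0,"ax": 0,"ay": 0,"az": 0},
    {"gripper": 1,"x": 0,"y": 0,"z": 0,"ax": 0,"ay": 0,"az": 0},
  ],
)

```text
clock: 5.2
position: [569.2, 161.8, 170.3]
ee_rot: [0.857, -0.515, -0.001, 0.002]
contact_force: [-0.7, 0.6, -0.1]
gripper_width: -0.2
grasp_force: 0.0
```

```bash
python3 r.py
```

```text
t 5.2 press xyz -1.2338683972034754 1.1461448819329485 170.3202178408559 F [-0.688  0.622 -0.059] tool x deg -61.94723222091398 tz [-0.004 -0.003 -1.   ]
```

Well centred. Now I press down gently.

>>> send_rows(
  targets=[
    {"gripper": 1,"x": 0,"y": 0,"z": 1.5,"ax": 0,"ay": 0,"az": 0},
    {"gripper": 1,"x": 0,"y": 0,"z": 1.2,"ax": 0,"ay": 0,"az": 0},
    {"gripper": 1,"x": 0,"y": 0,"z": 0.8,"ax": 0,"ay": 0,"az": 0},
    {"gripper": 1,"x": 0,"y": 0,"z": 0.8,"ax": 0,"ay": 0,"az": 0},
    {"gripper": 1,"x": 0,"y": 0,"z": 0.7,"ax": 0,"ay": 0,"az": 0},
  ],
)

```text
clock: 5.62
position: [570.9, 162.0, 123.5]
ee_rot: [0.857, -0.515, 0.001, -0.0]
contact_force: [-2.2, -0.4, 6.3]
gripper_width: 0.0
grasp_force: 2.9
```

```bash
python3 r.py
```

```text
t 5.6167 press xyz 0.37605924285397707 0.48572587773813247 123.54745737162953 F [-2.236 -0.396  6.335] tool x deg -61.9581954663076 tz [ 0.002  0.    -1.   ]
```

>>> send_rows(
  targets=[
    {"gripper": 1,"x": 0,"y": 0,"z": 0.5,"ax": 0,"ay": 0,"az": 0},
    {"gripper": 1,"x": 0,"y": 0,"z": 0.4,"ax": 0,"ay": 0,"az": 0},
    {"gripper": 1,"x": 0,"y": 0,"z": 0.3,"ax": 0,"ay": 0,"az": 0},
    {"gripper": 1,"x": 0,"y": 0,"z": 0.2,"ax": 0,"ay": 0,"az": 0},
    {"gripper": 1,"x": 0,"y": 0,"z": 0,"ax": 0,"ay": 0,"az": 0},
  ],
)

```text
clock: 6.03
position: [570.3, 161.6, 114.4]
ee_rot: [0.858, -0.514, 0.001, 0.0]
contact_force: [-12.3, -1.3, 26.7]
gripper_width: 0.3
grasp_force: 13.3
```

```bash
python3 r.py
```

```text
t 6.0333 press xyz -0.3969789835931117 0.39431650482438974 114.40036703451237 F [-12.343  -1.334  26.71 ] tool x deg -61.88199000648406 tz [ 0.001 -0.001 -1.   ]
```

The TCP is at 114 mm with 27 N, so the lever is at its stop. I hold briefly, then come straight out.

>>> send_rows(
  targets=[
    {"gripper": 1,"x": 0,"y": 0,"z": 0,"ax": 0,"ay": 0,"az": 0},
    {"gripper": 1,"x": 0,"y": 0,"z": 0,"ax": 0,"ay": 0,"az": 0},
    {"gripper": 1,"x": 0,"y": 0,"z": 0,"ax": 0,"ay": 0,"az": 0},
    {"gripper": 1,"x": 0,"y": 0,"z": 0,"ax": 0,"ay": 0,"az": 0},
  ],
)

```text
clock: 6.37
position: [570.3, 161.5, 114.4]
ee_rot: [0.858, -0.514, 0.001, -0.0]
contact_force: [-12.4, -1.1, 26.2]
gripper_width: 0.0
grasp_force: 13.4
```

>>> send_rows(
  targets=[
    {"gripper": 1,"x": 0,"y": 0,"z": -1,"ax": 0,"ay": 0,"az": 0},
    {"gripper": 1,"x": 0,"y": 0,"z": -1.5,"ax": 0,"ay": 0,"az": 0},
    {"gripper": 1,"x": 0,"y": 0,"z": -2,"ax": 0,"ay": 0,"az": 0},
    {"gripper": 1,"x": 0,"y": 0,"z": -3,"ax": 0,"ay": 0,"az": 0},
    {"gripper": 1,"x": 0,"y": 0,"z": -4,"ax": 0,"ay": 0,"az": 0},
  ],
)

```text
clock: 6.78
position: [569.2, 161.3, 222.3]
ee_rot: [0.857, -0.515, -0.001, 0.002]
contact_force: [1.1, 1.2, -0.1]
gripper_width: -0.2
grasp_force: 0.0
```

>>> send_rows(
  targets=[
    {"gripper": 1,"x": 0,"y": 0,"z": -3,"ax": 0,"ay": 0,"az": 0},
    {"gripper": 1,"x": 0,"y": 0,"z": 0,"ax": 0,"ay": 0,"az": 0},
    {"gripper": 1,"x": 0,"y": 0,"z": 0,"ax": 0,"ay": 0,"az": 0},
    {"gripper": 1,"x": 0,"y": 0,"z": 0,"ax": 0,"ay": 0,"az": 0},
    {"gripper": 1,"x": 0,"y": 0,"z": 0,"ax": 0,"ay": 0,"az": 0},
  ],
)

```text
clock: 7.2
position: [569.8, 161.4, 251.9]
ee_rot: [0.857, -0.515, -0.001, 0.001]
contact_force: [-0.5, -0.3, -0.5]
gripper_width: -0.2
grasp_force: 0.0
```

```bash
python3 r.py
python3 - <<'E'
from h import *
ex,ey,O=frame((569.6,206.1),28.1)
w,d=arm.get_image('wrist'); s,_=arm.get_image('scene'); V=cloud('wrist',d)
X=(V[...,:2]-O)@ex; Y=(V[...,:2]-O)@ey; z=V[...,2]
m=(abs(X)<14)&(abs(Y)<17)&(z<145)&(z>95); print(m.sum(),np.polyfit(X[m],z[m],1))
m=(abs(X)<28)&(Y>40)&(Y<60)&(z>152)&(z<157); print('plate edge',np.percentile(Y[m],1))
m=(z>180)&(z<200)&(Y>75)&(Y<150)&(abs(X)<35); print('tab',Y[m].min(),Y[m].max())
save('w5',np.hstack([cv2.resize(w,(400,250)),cv2.resize(s[150:300,220:430],(350,250))]))
E
```

```text
t 7.2 press xyz -0.8386567831054451 0.47727556572440666 251.8956140299881 F [-0.525 -0.314 -0.502] tool x deg -62.02023026161509 tz [-0.002 -0.001 -1.   ]
1582 [ -0.27096022 135.56766149]
plate edge 43.92333811481714
tab 114.70506397694389 121.96467263597225
```

View pics/w5.png

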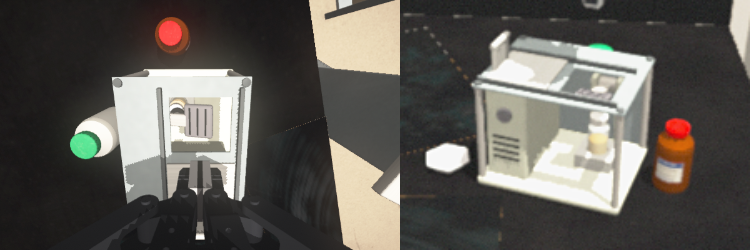

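Both views show the shutter open, the pad up (slope 0.27, at the window in pixel (198, 122)) and the vial in place. I check the travel once more with the fixed scene camera.

Run:
```python
from h import *
ex,ey,O=frame((569.6,206.1),28.1)
s,d=arm.get_image('scene')
for W in(np.load('scene.npy'),cloud('scene',d)):
  X=(W[...,:2]-O)@ex; Y=(W[...,:2]-O)@ey; z=W[...,2]
  for lo,hi in((163,180),(182,196)):
    m=(z>lo)&(z<hi)&(Y>20)&(Y<150)&(abs(X)<30); print('tab',lo,m.sum(),X[m].mean(),np.percentile(Y[m],[5,50,95]))
  m=(z>145)&(z<152)&(X<-48)&(X>-60); print('roof front Y',np.percentile(Y[m],[1,99]))
```

```text
tab 163 67 -9.690591097156991 [39.82645578 40.77886703 44.01161503]
tab 182 62 -7.098569492728692 [39.17397541 41.3482958  45.77585872]
roof front Y [-339.65693669  127.95615467]
tab 163 76 -6.882771232637542 [117.40302781 118.25607453 120.65166813]
tab 182 60 -6.786077493692386 [116.28483758 118.11126582 121.61202464]
roof front Y [-340.54146197  131.06009782]
```

```bash
python3 -c "
from bench import arm
print(arm.job_done())"
```

```text
the job is handed in; nothing more can be done
None
```

I pushed the shutter to its stop, pressed the lever fully down and let it spring back, then handed the job in at about 7 s; the stop is my reading of a hard 20 N block after about 77 mm, taking the shutter to have started about 7 mm open.

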